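# Tip the nuts out of the notched tray into the deep bin

## Task

Pick up the notched aluminium sorting tray by its upright handle, hold its notched corner over the deep square bin and tip it so that both hex nuts slide out through the notch into that bin. Then set the tray back down flat on the table where it stood.

Things in the scene. Friction and masses are not known exactly. Their poses are not given: they have to be found in the camera images.
- tray_grip (a point): Centre of the black grip on the loose aluminium sorting tray's upright handle. Axes are the tray's: x level along its diagonal from handle to notch, z up from its floor. Grip 10 mm thick along x, 36 mm wide along y, spanning 27 to 67 mm above the table (this point 47) when the tray stands there. The tip of the notched corner is 157 mm ahead along x and 44 mm below. Tray 160 g.
- tray_notch (a point): Tip of the notched corner, on top of the tray's floor. Axes as tray_grip. The tray is a 130 mm square pan, floor 3 mm thick, rims 16 mm high. Here the rims stop 26 mm short of the tip (along x), leaving a notch 49 mm wide through which the bare floor corner sticks out as a spout; two guide strips inside funnel to it. The handle stands across the opposite corner, 27 mm inside its point.
- nut_a_center (a point): Centre of one of the two smooth steel hex nuts that lie between the tray's guide strips: 19 mm across flats, 10 mm high, 16 g. They begin to slide when the tray tips about 14 to 24 degrees towards the notch; 40 degrees clears the tray.
- nut_b_center (a point): Centre of the other hex nut, alike.
- bin_in (a point): Centre of the inner floor (4 mm above the table) of the deep square bin: grey plastic, 130 x 130 mm outside, walls 4 mm thick, rim 70 mm above the table, open on top, loose, 350 g. Axes along its sides, z up. A shallow square box (26 mm high) and a round tub of the same grey plastic stand nearby and are not meant.
Not all that is in view belongs to the job. Leave any purple look-alike of the part that bears tray_grip alone.

How it is judged:
By the outcome, as a careful person would: the job done as asked, in the order asked, and still so for the second after the job is handed in, with the robot touching nothing.
It also fails if it takes over 69 s, if anything falls off the work surface, if the arm or the gripper's body presses on something with over 40 N, if the wrist force passes 120 N, or if a joint passes its speed limit or range.

## Robot

A 6-joint arm with a two-finger parallel gripper is mounted at the origin on the work surface. World frame = base frame: x ahead of the robot, y to its left, z up, the work surface at z = 0. Lengths are in m, angles in rad, forces in N, time in s.
With the tool pointing down it reaches from about 0.35 to 0.975 m from the base axis. Payload 4.9 kg.
Tool frame: the origin (TCP) lies midway between the tips of the shut fingers; the grasp point (between the pads) lies 19 mm behind it; z points along the fingers, y is the line along which they close (so a half turn about z gives the same grasp; the last joint's range is limited). The gripper opens to 85 mm and grips with 20 to 120 N. Pads are 22 mm wide; open, the fingers measure 114 mm over their backs; the gripper's body (76 mm by 85 mm) begins 54 mm behind the grasp point. The pads swing forward as they close: fully open they stand 13 mm farther back than shut.
Start: joints at [1.088, 0.053, 1.613, -0, 1.476, -0.119], TCP at [0.222, 0.584, 0.231] pointing down, gripper open.
Joint ranges: [-3.01, 3.01], [-1.01, 2.22], [0.06, 2.58], [-1.02, 4.17], [0.09, 2.62], [-3.14, 3.14]. Speed limits (rad/s): [2.57, 2.57, 3.14, 3.14, 3.14, 3.14].

## Interface

Orientations are given as a unit quaternion [w, x, y, z].
In Python, from plant import state, grab_frame, job_done, cut_out, place_of gives the robot as it stands.
- The arm moves only by the tool jog_arm, never from a script. Its argument "motion" is text: rows parted by semicolons, each of 7 numbers parted by spaces: the opening in per cent of the stroke, from 0 (shut) to 100 (fully open), then the shift along the tool's x, y, z as a fraction of full scale, then the turn, a rotation vector about the tool's x, y, z as a fraction of full scale. A call has exactly 5 rows; each row is the pose to reach, as a shift and turn from the pose commanded when the call began, along the tool's axes at that moment; what a row does not reach only later rows make up. Full scale, the value 1, is 50 cm for a shift and 1.5 rad for a turn. A row lasts 1/8 s, in which the tool goes at most 62.5 mm and 10.7 degrees, less where a joint would pass 70% of its speed; a pose out of reach is approached as far as the arm can. A call with a number of a shift or a turn outside -1 to 1 is refused whole. A call with a gripper value outside its range is refused whole. The fingers move at their own pace and stop on an object; the grip force is fixed at half the most. Time passes only in rows, so rows that repeat a pose let the fingers close, or fill a call up. It gives the time, the measured TCP pose, the force, the opening and the grip force at its end, in the units of the state.
- state(): the state, without advancing time (a new reading comes with each control period).
- grab_frame(name): name is "scene" or "top" or "wrist"; returns a dict with "color" (384x512x3 uint8, red, green, blue), "range_z" (384x512 float32, m along the optical axis (not along the pixel's ray), 0 where there is no reading), "intrinsics" (3x3 intrinsics, pixels), "world_from_camera" (4x4, takes a point from camera to world coordinates). Camera axes: x right, y up, looking along -z (the intrinsics and any distortion apply to the point x, -y, -z); pixel columns grow to the right and rows downward; lengths in m; the calibration is good to about 2 mm. The wrist camera is an equidistant fisheye: a pixel r from the principal point sees the ray r / f radians off the axis. A picture is of the moment at which its call begins.
- job_done(): hands the job in; it is judged then, once.
Trained networks look in the newest picture that a camera, given by its name, has taken for a name from the list of things; names that differ only in an ending like _2 or _b are one class to them, and where a whole thing is asked for, a point or a joint stands for the part that bears it (a point fixed in the world has none). Each returns a list of dicts, best first, with "p" (0 to 1); they miss things now and then, are a little off and sometimes report something else, mostly with a low value. They report only what shows in the picture. A call takes as long as a camera call. They do not tell look-alikes from the thing itself.
- cut_out(camera, thing): "pixels" (384x512 bool, what is visible of it).
- place_of(camera, thing): "at" ([x, y, z] in m, in world coordinates, good to about 4 mm: a listed point, or the origin of a listed thing).
The state is a dict: "time": time; "joint_pos": joint angles; "joint_vel": joint speeds; "joint_efforts": joint torques, N m; "tool_pos": TCP position; "tool_rot": TCP orientation; "contact_force": force on the tool from outside, world axes, zero at the start; "ft_torque": the same for the moment, N m; "gripper_width": opening from 0.0 (shut) to 1.0 (fully open); "grasp_force": force on a finger pad.
Only numpy, scipy, OpenCV 4.12 (cv2) and the standard library are available. Lean on these libraries where they do the work, as an engineer would, in place of code of your own. Each camera call takes 0.05 s, during which the arm holds its last target. There are 200 camera calls.

## Working session

There is one attempt and no reset: what is moved stays moved. The work goes in short steps, Python scripts to look and compute and a tool call to move; the robot and the scene stay as the last step left them, time stands still between calls to the robot, and variables do not carry over. Pictures are saved under pics/ and viewed, at most 10 in all, crops included, and the job is handed in when it is done.

Besides the shell and the picture viewer there is one more tool, called after "Emit:" by a JSON object that holds its "fn" and its "kwargs". jog_arm: Moves the arm, as the interface text tells. Shift numbers are shares of 50 cm and turn numbers shares of 1.5 rad, none past 1 either way. Its arguments: {"type":"object","properties":{"motion":{"type":"string"}},"required":["motion"]}

```bash
mkdir -p pics; cat > m.py <<'E'
from plant import *
import numpy as np, cv2
E
python3 - <<'E'
from m import *
for c in ("scene","top"):
    f=grab_frame(c); cv2.imwrite(f"pics/{c}0.png",f["color"][:,:,::-1])
    for t in ("tray_grip","tray_notch","nut_a_center","bin_in"):
        print(c,t,[(round(d["p"],2),np.round(d["at"],3)) for d in place_of(c,t)][:4])
s=state(); print(s["time"],s["tool_pos"],s["tool_rot"],s["gripper_width"])
E
```

```text
scene tray_grip [(0.87, array([0.237, 0.214, 0.044])), (0.83, array([0.498, 0.302, 0.048]))]
scene tray_notch [(0.95, array([0.342, 0.301, 0.001])), (0.93, array([ 0.178,  0.364, -0.001]))]
scene nut_a_center [(0.51, array([0.412, 0.287, 0.012]))]
scene bin_in [(0.94, array([ 0.441, -0.306,  0.009]))]
top tray_grip [(0.78, array([0.496, 0.308, 0.048])), (0.65, array([0.24 , 0.216, 0.045]))]
top tray_notch [(0.79, array([0.175, 0.354, 0.004])), (0.58, array([0.34 , 0.301, 0.009]))]
top nut_a_center [(0.39, array([0.414, 0.29 , 0.004]))]
top bin_in [(0.55, array([ 0.444, -0.307,  0.002]))]
0.5 [0.22237456 0.58406815 0.23128105] [-1.75368481e-06  1.80901676e-01  9.83501186e-01 -2.19899961e-05] 0.9988859497811505
```

View pics/scene0.png

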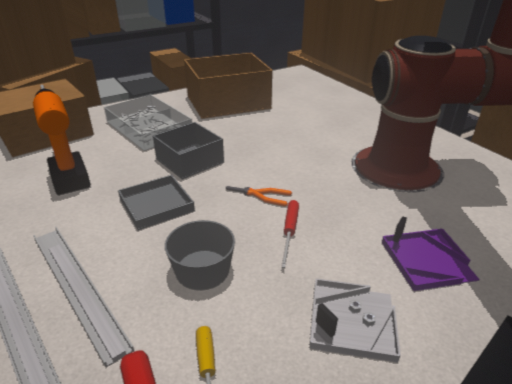

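View pics/top0.png

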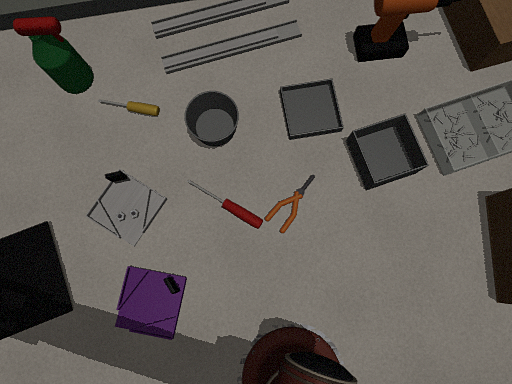

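The scene view shows the aluminium tray at about (352,320), its black handle at (326,320) and its nuts at (355,307) and (369,318). The purple look-alike is at (430,255). The deep bin is at (188,148), with the shallow box at (157,200) and the tub at (200,253). The positions agree with both pictures. Next I'll refine the tray and bin from depth and work out the approach.

```bash
cat >> m.py <<'E'
from scipy.spatial.transform import Rotation as R
def cloud(c,f,mask):
    v,u=np.nonzero(mask&(f["range_z"]>0)); z=f["range_z"][v,u]; K=f["intrinsics"]
    x=(u-K[0,2])/K[0,0]*z; y=(v-K[1,2])/K[1,1]*z
    P=np.c_[x,-y,-z,np.ones(len(z))]@f["world_from_camera"].T
    return P[:,:3]
def down(az): # tool pointing down, tool y at azimuth az (deg)
    a=np.radians(az); y=np.array([np.cos(a),np.sin(a),0]); z=np.array([0,0,-1.])
    return R.from_matrix(np.c_[np.cross(y,z),y,z])
def rel(p,rot,p0=None,r0=None):
    s=state(); q=s["tool_rot"]
    p0=s["tool_pos"] if p0 is None else np.array(p0)
    r0=R.from_quat([q[1],q[2],q[3],q[0]]) if r0 is None else r0
    return np.round(np.r_[r0.inv().apply(np.array(p)-p0)/.5,(r0.inv()*rot).as_rotvec()/1.5],4)
E
python3 - <<'E'
from m import *
for c in ("scene","top"):
    f=grab_frame(c)
    for t in ("tray_grip","bin_in"):
        for d in cut_out(c,t)[:3]:
            P=cloud(c,f,d["pixels"]); 
            if len(P)<20: continue
            print(c,t,round(d["p"],2),len(P),np.round(np.percentile(P,[2,50,98],axis=0),3).tolist())
            if t=="bin_in": Q=P[(P[:,2]>.06)]
            else: Q=P[(P[:,2]>.03)&(P[:,2]<.075)]
            if len(Q)>8:
                r=cv2.minAreaRect((Q[:,:2]*1000).astype(np.float32)); print("  hi",len(Q),np.round(Q.mean(0),3),r)
            if t=="tray_grip":
                Q=P[P[:,2]<.025]; print("  lo",cv2.minAreaRect((Q[:,:2]*1000).astype(np.float32)))
print(rel([.497,.305,.2],down(1.5)))
E
```

```text
scene tray_grip 0.9 5605 [[0.362, 0.224, -0.0], [0.437, 0.311, 0.003], [0.513, 0.384, 0.065]]
  hi 464 [0.501 0.308 0.053] ((498.0704345703125, 305.0457458496094), (11.510536193847656, 36.86442565917969), 4.00699520111084)
  lo ((431.37274169921875, 303.37799072265625), (136.14686584472656, 137.74783325195312), 47.88032913208008)
scene tray_grip 0.77 4062 [[0.138, 0.201, -0.0], [0.217, 0.275, 0.003], [0.292, 0.345, 0.056]]
  hi 166 [0.248 0.22  0.053] ((240.6434326171875, 215.66683959960938), (38.075748443603516, 10.044731140136719), 22.236305236816406)
  lo ((208.17709350585938, 266.7541809082031), (153.78599548339844, 140.9936981201172), 69.61227416992188)
scene bin_in 0.63 2851 [[0.38, -0.379, 0.001], [0.45, -0.292, 0.038], [0.518, -0.235, 0.069]]
  hi 510 [ 0.45  -0.303  0.065] ((447.44073486328125, -307.8261413574219), (130.35317993164062, 135.16087341308594), 9.034363746643066)
top tray_grip 0.73 3424 [[0.357, 0.226, 0.001], [0.435, 0.304, 0.004], [0.5, 0.382, 0.065]]
  hi 167 [0.495 0.304 0.057] ((496.4660949707031, 305.7309875488281), (10.578022956848145, 35.65987014770508), 2.100508451461792)
  lo ((438.89447021484375, 310.6826171875), (156.985107421875, 137.5368194580078), 48.31850814819336)
top tray_grip 0.56 3911 [[0.14, 0.205, 0.001], [0.212, 0.276, 0.004], [0.284, 0.344, 0.065]]
  hi 146 [0.239 0.214 0.059] ((238.69631958007812, 215.67294311523438), (35.239620208740234, 10.432419776916504), 23.03750228881836)
  lo ((212.06661987304688, 278.92889404296875), (139.83985900878906, 136.97044372558594), 68.91053771972656)
top bin_in 0.77 3988 [[0.376, -0.375, 0.002], [0.45, -0.318, 0.01], [0.513, -0.236, 0.072]]
  hi 661 [ 0.446 -0.307  0.068] ((444.8950500488281, -306.3398132324219), (130.56158447265625, 130.94476318359375), 8.888278007507324)
[-0.7119 -0.3262  0.0627  0.     -0.      0.7872]
```

Emit:
{"fn": "jog_arm", "kwargs": {"motion": "100 0 0 -0.02 0 0 0.1; 100 0 0 -0.02 0 0 0.2; 100 0 0 -0.02 0 0 0.3; 100 0 0 -0.02 0 0 0.4; 100 0 0 -0.02 0 0 0.5"}}

```text
time: 1.42
tool_pos: [0.2224, 0.5841, 0.2413]
tool_rot: [0.0, 0.531, 0.848, 0.0]
contact_force: [0.0, 0.5, -0.6]
gripper_width: 1.002
grasp_force: 0.0
```

```bash
python3 - <<'E'
from m import *
print(rel([.497,.305,.2],down(2.3)))
E
```

```text
[-0.742   0.2502  0.0826  0.     -0.      0.2746]
```

Emit:
{"fn": "jog_arm", "kwargs": {"motion": "100 -0.1 0.034 0.01 0 0 0.06; 100 -0.2 0.068 0.02 0 0 0.12; 100 -0.3 0.101 0.03 0 0 0.18; 100 -0.4 0.135 0.04 0 0 0.24; 100 -0.5 0.169 0.05 0 0 0.2746"}}

```text
time: 2.05
tool_pos: [0.4096, 0.3958, 0.2164]
tool_rot: [0.0, 0.692, 0.722, 0.0]
contact_force: [0.1, -0.7, -0.8]
gripper_width: 1.003
grasp_force: 0.0
```

```bash
python3 - <<'E'
from m import *
print(rel([.497,.305,.2],down(2.3)))
E
```

```text
[-0.1889  0.1668  0.0328  0.0004 -0.0003  0.0021]
```

Emit:
{"fn": "jog_arm", "kwargs": {"motion": "100 -0.08 0.07 0.01 0 0 0; 100 -0.15 0.13 0.02 0 0 0; 100 -0.189 0.167 0.033 0 0 0; 100 -0.189 0.167 0.033 0 0 0; 100 -0.189 0.167 0.033 0 0 0"}}

```text
time: 2.68
tool_pos: [0.4959, 0.3068, 0.1999]
tool_rot: [-0.0, 0.691, 0.723, 0.0]
contact_force: [0.2, -0.0, 0.2]
gripper_width: 1.003
grasp_force: 0.0
```

```bash
python3 - <<'E'
from m import *
f=grab_frame("wrist"); cv2.imwrite("pics/w1.png",f["color"][:,:,::-1])
for t in ("tray_grip","tray_notch"):
    print(t,[(round(d["p"],2),np.round(d["at"],4)) for d in place_of("wrist",t)][:3])
s=state();print(s["tool_pos"],s["tool_rot"])
print(rel([.497,.305,.028],down(2.3)))
E
```

```text
tray_grip [(0.9, array([0.2385, 0.22  , 0.0486])), (0.82, array([0.4926, 0.3041, 0.0451]))]
tray_notch [(0.71, array([0.3422, 0.2965, 0.0042])), (0.66, array([0.1698, 0.3606, 0.0032])), (0.28, array([0.496 , 0.307 , 0.0474]))]
[0.49566051 0.30728145 0.20019175] [-6.72719631e-06  6.90464944e-01  7.23365797e-01  2.92696529e-04]
[-4.800e-03  2.300e-03  3.444e-01  3.000e-04 -3.000e-04  4.300e-03]
```

View pics/w1.png

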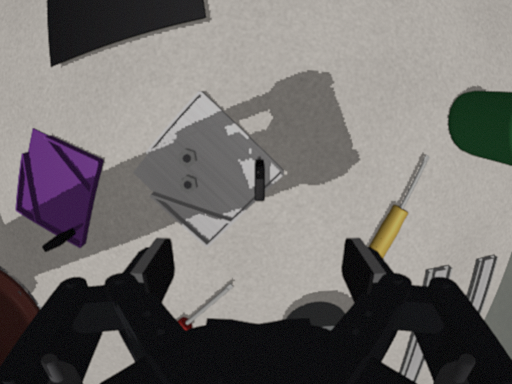

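The wrist view shows the tray's black grip at (260,178), centred between the fingers at about (258,265), with its thin side along the closing line. The purple tray is off to the left at (60,190). I'll descend onto the grip.

Emit:
{"fn": "jog_arm", "kwargs": {"motion": "100 -0.005 0.002 0.09 0 0 0.004; 100 -0.005 0.002 0.18 0 0 0.004; 100 -0.005 0.002 0.27 0 0 0.004; 100 -0.005 0.002 0.344 0 0 0.004; 100 -0.005 0.002 0.344 0 0 0.004"}}

```text
time: 3.45
tool_pos: [0.4941, 0.3033, 0.0244]
tool_rot: [-0.001, 0.693, 0.721, -0.003]
contact_force: [-0.0, -0.2, -0.3]
gripper_width: 1.003
grasp_force: 0.0
```

Emit:
{"fn": "jog_arm", "kwargs": {"motion": "0 0 0 0 0 0 0; 0 0 0 0 0 0 0; 0 0 0 0 0 0 0; 0 0 0 0 0 0 0; 0 0 0 0 0 0 0"}}

```text
time: 4.08
tool_pos: [0.4979, 0.3042, 0.0287]
tool_rot: [0.0, 0.693, 0.721, 0.001]
contact_force: [-0.9, 0.3, 4.3]
gripper_width: 0.109
grasp_force: 59.2
```

Emit:
{"fn": "jog_arm", "kwargs": {"motion": "0 0 0 0 0 0 0; 0 0 0 0 0 0 0; 0 0 0 0 0 0 0; 0 0 0 0 0 0 0; 0 0 0 0 0 0 0"}}

```text
time: 4.7
tool_pos: [0.4979, 0.3042, 0.0287]
tool_rot: [0.0, 0.693, 0.721, 0.001]
contact_force: [-0.3, -1.0, 5.1]
gripper_width: 0.11
grasp_force: 59.5
```

```bash
python3 - <<'E'
from m import *
s=state();print(s)
f=grab_frame("scene"); cv2.imwrite("pics/s2.png",cv2.resize(f["color"][200:384,240:470,::-1],None,fx=2.5,fy=2.5))
E
```

```text
{'time': 4.7, 'joint_pos': array([4.20891620e-01, 1.65120691e-01, 1.85352550e+00, 1.76469576e-05,
       1.12187020e+00, 3.81844429e-01]), 'joint_vel': array([-6.63397121e-04, -1.05111472e-03, -9.88143780e-04,  1.27218957e-03,
        4.55181630e-05,  4.49437361e-04]), 'joint_efforts': array([-3.55963013e-02, -3.56801248e+01, -2.93890393e+01, -1.10006804e-02,
       -3.50742387e-01, -1.28215004e-02]), 'tool_pos': array([0.49787571, 0.30417017, 0.02873435]), 'tool_rot': array([1.94244699e-04, 6.93170288e-01, 7.20773655e-01, 5.01915215e-04]), 'contact_force': array([-0.33355476, -1.02522936,  5.10247913]), 'ft_torque': array([-0.09501226,  0.19885151, -0.00065696]), 'grasp_force': 59.46205258369446, 'gripper_width': 0.11010783536999605}
```

View pics/s2.png

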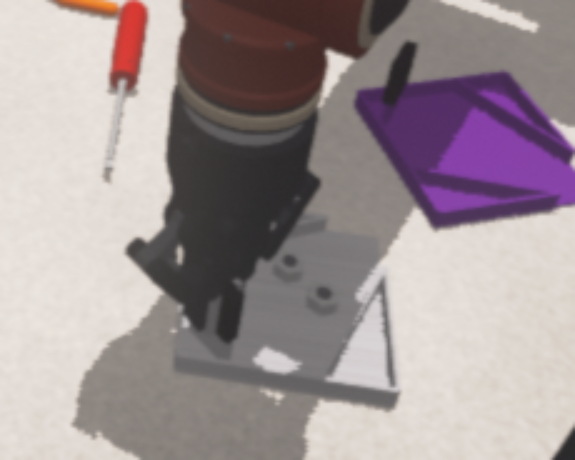

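The close-up shows the fingers closed on the black grip at about (215,320), with both nuts in the tray at (288,265) and (322,297). I'll plan the lift and carry, and check for tall obstacles on the way.

```bash
cat >> m.py <<'E'
P0=np.array([.4979,.3042,.0287]); AZ0=2.24
BIN=np.array([.446,-.307]); AZ1=-42.
def pose(tip,az,tilt):
    "TCP pose putting the notch tip at tip, tray level direction -u(az), tipped by tilt deg"
    r=down(az)*R.from_rotvec([-np.radians(tilt),0,0])
    # in tool axes: tray x=-y, tray z=-z ; tip relative to TCP: grip is 19 mm behind TCP (z=-.019)
    return np.array(tip)-r.apply([0,-.157,-.019+.044]), r
def show(ps):
    for i in range(0,len(ps)-1,5):
        p0,r0=ps[i]; seg=ps[i+1:i+6]
        print("; ".join(" ".join("%g"%round(v,4) for v in np.r_[0,rel(p,r,p0,r0)]) for p,r in seg)); 
def u(az): a=np.radians(az); return np.array([np.cos(a),np.sin(a)])
E
python3 - <<'E'
from m import *
tipb=BIN+.022*u(AZ1)
S=[(P0,down(AZ0))]; L=(P0+[0,0,.17],down(AZ0))
H,rH=pose([*tipb,.14],AZ1,0)
e=lambda n:[(1-np.cos(np.pi*k/n))/2 for k in range(1,n+1)]
print("lift"); show(S+[(P0+[0,0,.17*s],down(AZ0)) for s in e(10)])
print("carry",H); 
show([L]+[(L[0]+(H-L[0])*s,down(AZ0+(AZ1-AZ0)*s)) for s in e(30)])
print("tip")
T=[(H,rH)]+[pose([*tipb,.14-.045*s],AZ1,45*s) for s in e(15)]
show(T); print(T[-1][0])
for c in("scene","top"):
    f=grab_frame(c); P=cloud(c,f,np.ones((384,512),bool))
    Q=P[(P[:,2]>.1)&(P[:,0]>.35)&(P[:,0]<.85)&(P[:,1]<.1)&(P[:,1]>-.6)]
    print(c,len(Q),np.round(np.percentile(Q,[1,50,99],axis=0),2).tolist() if len(Q) else "")
E
```

```text
lift
0 0 0 -0.0083 0 0 0; 0 0 0 -0.0325 0 0 0; 0 0 0 -0.0701 0 0 0; 0 0 0 -0.1175 0 0 0; 0 0 0 -0.17 0 0 0
0 0 0 -0.0525 0 0 0; 0 0 0 -0.0999 0 0 0; 0 0 0 -0.1375 0 0 0; 0 0 0 -0.1617 0 0 0; 0 0 0 -0.17 0 0 0
carry [ 0.57902292 -0.42677438  0.165     ]
0 -0.004 0.0003 0.0002 0 0 0.0014; 0 -0.016 0.0011 0.0007 0 0 0.0056; 0 -0.0359 0.0026 0.0016 0 0 0.0126; 0 -0.0634 0.0045 0.0029 0 0 0.0223; 0 -0.0983 0.007 0.0045 0 0 0.0345
0 -0.0416 0.0052 0.0019 0 0 0.0147; 0 -0.0897 0.0111 0.0041 0 0 0.0316; 0 -0.1437 0.0178 0.0066 0 0 0.0507; 0 -0.2031 0.0251 0.0094 0 0 0.0716; 0 -0.2672 0.0331 0.0123 0 0 0.0942
0 -0.0662 0.0179 0.0031 0 0 0.024; 0 -0.1356 0.0367 0.0064 0 0 0.0492; 0 -0.2074 0.0562 0.0098 0 0 0.0752; 0 -0.2807 0.076 0.0133 0 0 0.1018; 0 -0.3549 0.0961 0.0169 0 0 0.1287
0 -0.069 0.034 0.0035 0 0 0.0269; 0 -0.1372 0.0675 0.007 0 0 0.0535; 0 -0.2039 0.1004 0.0104 0 0 0.0795; 0 -0.2684 0.1321 0.0137 0 0 0.1047; 0 -0.3299 0.1624 0.0168 0 0 0.1287
0 -0.0514 0.0391 0.003 0 0 0.0226; 0 -0.099 0.0753 0.0057 0 0 0.0435; 0 -0.1423 0.1083 0.0082 0 0 0.0626; 0 -0.1809 0.1376 0.0104 0 0 0.079
[... 197 characters left out ...]
 0.0045 0 0 0.0345
tip
0 -0 -0.0004 -0.0017 -0.0057 0 0; 0 0 -0.0019 -0.0067 -0.0226 0 -0; 0 0 -0.0046 -0.0148 -0.05 -0 0; 0 0 -0.0091 -0.0254 -0.0866 0 0; 0 -0 -0.0158 -0.0378 -0.1309 0 0
0 0 -0.0063 -0.015 -0.05 0 -0; 0 0 -0.015 -0.0305 -0.1035 0 0; 0 0 -0.0259 -0.0458 -0.1583 0 0; 0 0 -0.0384 -0.0599 -0.2118 0 -0; 0 0 -0.0518 -0.0722 -0.2618 0 0
0 -0 -0.0082 -0.0144 -0.0443 0 -0; 0 0 -0.0161 -0.0261 -0.0809 0 -0; 0 -0 -0.0226 -0.0346 -0.1083 0 -0; 0 0 -0.0268 -0.0398 -0.1252 0 0; 0 0 -0.0283 -0.0416 -0.1309 0 -0
[ 0.53171291 -0.38417625  0.22369343]
scene 2089 [[0.63, -0.6, 0.1], [0.74, -0.36, 0.17], [0.83, -0.32, 0.21]]
top 2067 [[0.62, -0.6, 0.1], [0.7, -0.41, 0.14], [0.74, -0.32, 0.2]]
```

```bash
python3 - <<'E'
from m import *
from scipy.spatial import cKDTree
T=[]
for c in("scene","top"):
    f=grab_frame(c); P=cloud(c,f,np.ones((384,512),bool))
    T.append(P[(P[:,2]>.09)&(P[:,0]>.35)&(P[:,0]<.95)&(P[:,1]<.15)&(P[:,1]>-.7)])
T=np.vstack(T)
for lo in(.09,.13,.17):
    Q=T[T[:,2]>lo]; h,xe,ye=np.histogram2d(Q[:,0],Q[:,1],bins=[np.arange(.5,.96,.05),np.arange(-.7,.01,.05)]); print(lo);print(h.astype(int))
k=cKDTree(T[:,:2])
g=[(x,y) for x in np.linspace(-.092,.092,13) for y in np.linspace(-.092,.092,13) if abs(x)+abs(y)<=.093]
for az in(-60,-42,-25,-10,0,15,30):
  for tilt in (0,25,45):
    ua=u(az); n=np.array([-ua[1],ua[0]]); tip=BIN+.022*ua
    p,r=pose([*tip,.1],az,tilt)
    c=np.cos(np.radians(tilt))
    pts=[tip+ua*(.092+x)*c+n*y for x,y in g]
    gr=p[:2]+0
    pts+= [gr+ua*a+n*b for a in(-.06,0,.06) for b in (-.04,0,.04)]
    d,i=k.query(pts); j=d.argmin(); print(az,tilt,"TCP",p.round(3),"min",d.min().round(3),T[i[j]].round(3))
E
```

```text
0.09
[[   0    0    0    0    0    0    0    0    0    0    0    0    0    0]
 [   0    0    0    0    0    0    0    0    0    0    0    0    0    0]
 [  38  205  367    0    0    0    0    0    0    0    0    0    0    0]
 [  96  363  554    0    0   65   10    0    0    0    0    0    0    0]
 [  43  220  355    6  113  260  975 1171    0    0    0    0    0    0]
 [ 128  138  296    0    0   27   84  191    0    0    0    0    0    0]
 [  62   76  244    0    0    0    0    0    0    0    0    0    0    0]
 [   0    0    0    0    0    0    0    0    0    0    0    0    0    0]
 [   0    0    0    0    0    0    0    0    0    0    0    0    0    0]]
0.13
[[  0   0   0   0   0   0   0   0   0   0   0   0   0   0]
 [  0   0   0   0   0   0   0   0   0   0   0   0   0   0]
 [  0   0   0   0   0   0   0   0   0   0   0   0   0   0]
 [  0   0   0   0   0  65  10   0   0   0   0   0   0   0]
 [  0   0   6   6 113 257 609 990   0   0   0   0   0   0]
 [  0   0   0   0   0  27  62 191   0   0   0   0   0   0]
 [  0   0   0   0   0   0   0   0   0   0   0   0   0   0]
 [  0   0   0   0  
[... 1317 characters left out ...]
7 -0.334  0.189] min 0.043 [ 0.704 -0.319  0.178]
-10 45 TCP [ 0.56  -0.327  0.229] min 0.081 [ 0.702 -0.326  0.183]
0 0 TCP [ 0.625 -0.307  0.125] min 0.017 [ 0.701 -0.35   0.181]
0 25 TCP [ 0.6   -0.307  0.189] min 0.042 [ 0.701 -0.35   0.181]
0 45 TCP [ 0.561 -0.307  0.229] min 0.08 [ 0.701 -0.356  0.177]
15 0 TCP [ 0.619 -0.261  0.125] min 0.039 [ 0.706 -0.318  0.176]
15 25 TCP [ 0.594 -0.267  0.189] min 0.051 [ 0.704 -0.319  0.178]
15 45 TCP [ 0.557 -0.277  0.229] min 0.08 [ 0.702 -0.326  0.183]
30 0 TCP [ 0.601 -0.217  0.125] min 0.101 [ 0.708 -0.317  0.18 ]
30 25 TCP [ 0.579 -0.23   0.189] min 0.1 [ 0.706 -0.318  0.176]
30 45 TCP [ 0.546 -0.249  0.229] min 0.108 [ 0.704 -0.319  0.178]
```

Emit:
{"fn": "jog_arm", "kwargs": {"motion": "0 0 0 -0.008 0 0 0; 0 0 0 -0.032 0 0 0; 0 0 0 -0.07 0 0 0; 0 0 0 -0.118 0 0 0; 0 0 0 -0.17 0 0 0"}}

```text
time: 5.58
tool_pos: [0.4974, 0.304, 0.1146]
tool_rot: [0.0, 0.693, 0.721, 0.0]
contact_force: [-0.0, 0.3, -2.5]
gripper_width: 0.106
grasp_force: 58.4
```

Emit:
{"fn": "jog_arm", "kwargs": {"motion": "0 0 0 -0.052 0 0 0; 0 0 0 -0.1 0 0 0; 0 0 0 -0.138 0 0 0; 0 0 0 -0.162 0 0 0; 0 0 0 -0.17 0 0 0"}}

```text
time: 6.2
tool_pos: [0.4975, 0.304, 0.1987]
tool_rot: [0.0, 0.693, 0.721, 0.0]
contact_force: [-0.6, 0.5, -2.2]
gripper_width: 0.113
grasp_force: 58.5
```

```bash
sed -i 's/AZ1=-42./AZ1=-48./' m.py; python3 - <<'E'
from m import *
from scipy.spatial import cKDTree
tipb=BIN+.022*u(AZ1)
L=(P0+[0,0,.17],down(AZ0)); s=state(); print(s["tool_pos"],s["tool_rot"],s["grasp_force"],s["contact_force"])
H,rH=pose([*tipb,.14],AZ1,0)
e=lambda n:[(1-np.cos(np.pi*k/n))/2 for k in range(1,n+1)]
C=[L]+[(L[0]+(H-L[0])*s,down(AZ0+(AZ1-AZ0)*s)) for s in e(30)]
print("carry",H); show(C)
T=[(H,rH)]+[pose([*tipb,.14-.045*s],AZ1,45*s) for s in e(15)]
print("tip");show(T); print(T[-1][0])
f=grab_frame("scene"); P=cloud("scene",f,np.ones((384,512),bool)); P=P[(P[:,2]>.09)&(P[:,0]>.5)&(P[:,1]<-.2)]
k=cKDTree(P[:,:2])
print([k.query([p[:2]+r.apply(v)[:2] for v in ([0,.06,0],[.04,.06,0],[-.04,.06,0],[.092,-.065,0],[-.092,-.065,0])])[0].min().round(3) for p,r in C[15::3]])
cv2.imwrite("pics/s3.png",f["color"][:,:,::-1])
E
```

```text
[0.49752491 0.30403196 0.19866702] [1.85029978e-04 6.93155308e-01 7.20788084e-01 4.72687420e-04] 58.47387135028839 [-0.57524097  0.47112578 -2.17098209]
carry [ 0.56577438 -0.44002292  0.165     ]
0 -0.0041 0.0002 0.0002 0 0 0.0016; 0 -0.0163 0.0008 0.0007 0 0 0.0064; 0 -0.0365 0.0019 0.0016 0 0 0.0143; 0 -0.0645 0.0033 0.0029 0 0 0.0253; 0 -0.1 0.0052 0.0045 0 0 0.0392
0 -0.0423 0.0047 0.0019 0 0 0.0167; 0 -0.0913 0.0101 0.0041 0 0 0.0359; 0 -0.1462 0.0162 0.0066 0 0 0.0575; 0 -0.2067 0.0229 0.0094 0 0 0.0813; 0 -0.2719 0.0302 0.0123 0 0 0.107
0 -0.0672 0.0187 0.0031 0 0 0.0273; 0 -0.1375 0.0382 0.0064 0 0 0.0558; 0 -0.2103 0.0584 0.0098 0 0 0.0854; 0 -0.2847 0.0791 0.0133 0 0 0.1156; 0 -0.36 0.1001 0.0169 0 0 0.1461
0 -0.0689 0.0368 0.0035 0 0 0.0306; 0 -0.1371 0.0732 0.007 0 0 0.0608; 0 -0.2037 0.1087 0.0104 0 0 0.0903; 0 -0.2682 0.1431 0.0137 0 0 0.1189; 0 -0.3296 0.1759 0.0168 0 0 0.1461
0 -0.0498 0.0427 0.003 0 0 0.0257; 0 -0.0959 0.0823 0.0057 0 0 0.0494; 0 -0.1379 0.1184 0.0082 0 0 0.0711; 0 -0.1752 0.1504 0.0104 0 0 0.0903; 0 -0.2075 0.1782 0.0123 0 0 0.107
0 -0.0229 0.0271 0.0016 0 0 0.0139; 0 -0.041 0.0486 0.0029 0 0 0.0249; 0 -0.054 0.064 0.0038 0 0 0.0328; 0 -0.0619 0.0734 0.0043 0 0 0.0376; 0 -0.0646 0.0765 0.0045 0 0 0.0392
tip
0 0 -0.0004 -0.0017 -0.0057 -0 0; 0 -0 -0.0019 -0.0067 -0.0226 0 0; 0 -0 -0.0046 -0.0148 -0.05 0 0; 0 -0 -0.0091 -0.0254 -0.0866 0 0; 0 -0 -0.0158 -0.0378 -0.1309 0 0
0 0 -0.0063 -0.015 -0.05 0 -0; 0 0 -0.015 -0.0305 -0.1035 0 -0; 0 0 -0.0259 -0.0458 -0.1583 0 -0; 0 0 -0.0384 -0.0599 -0.2118 0 -0; 0 0 -0.0518 -0.0722 -0.2618 0 -0
0 0 -0.0082 -0.0144 -0.0443 0 0; 0 -0 -0.0161 -0.0261 -0.0809 0 0; 0 -0 -0.0226 -0.0346 -0.1083 0 0; 0 -0 -0.0268 -0.0398 -0.1252 0 0; 0 -0 -0.0283 -0.0416 -0.1309 0 0
[ 0.52317625 -0.39271291  0.22369343]
[np.float64(0.234), np.float64(0.152), np.float64(0.088), np.float64(0.072), np.float64(0.068), np.float64(0.071)]
```

View pics/s3.png

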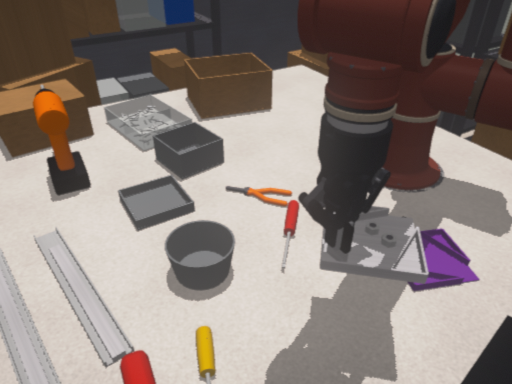

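The picture shows the tray held level in the gripper at about (375,250), with both nuts in it at (372,227) and (389,240). I'll carry it gently to the bin.

Emit:
{"fn": "jog_arm", "kwargs": {"motion": "0 -0.004 0 0 0 0 0.002; 0 -0.016 0.001 0.001 0 0 0.006; 0 -0.036 0.002 0.002 0 0 0.014; 0 -0.064 0.003 0.003 0 0 0.025; 0 -0.1 0.005 0.004 0 0 0.039"}}

```text
time: 6.88
tool_pos: [0.5018, 0.2528, 0.1957]
tool_rot: [0.0, 0.714, 0.7, -0.0]
contact_force: [0.7, -0.8, -2.1]
gripper_width: 0.108
grasp_force: 58.5
```

Emit:
{"fn": "jog_arm", "kwargs": {"motion": "0 -0.042 0.005 0.002 0 0 0.017; 0 -0.091 0.01 0.004 0 0 0.036; 0 -0.146 0.016 0.007 0 0 0.057; 0 -0.207 0.023 0.009 0 0 0.081; 0 -0.272 0.03 0.012 0 0 0.107"}}

```text
time: 7.5
tool_pos: [0.5141, 0.1158, 0.1899]
tool_rot: [0.0, 0.769, 0.64, 0.0]
contact_force: [-0.2, 0.4, -1.8]
gripper_width: 0.113
grasp_force: 58.5
```

Emit:
{"fn": "jog_arm", "kwargs": {"motion": "0 -0.067 0.019 0.003 0 0 0.027; 0 -0.138 0.038 0.006 0 0 0.056; 0 -0.21 0.058 0.01 0 0 0.085; 0 -0.285 0.079 0.013 0 0 0.116; 0 -0.36 0.1 0.017 0 0 0.146"}}

```text
time: 8.12
tool_pos: [0.5307, -0.0706, 0.1814]
tool_rot: [0.0, 0.834, 0.552, 0.0]
contact_force: [0.6, 0.6, -1.6]
gripper_width: 0.109
grasp_force: 58.5
```

Emit:
{"fn": "jog_arm", "kwargs": {"motion": "0 -0.069 0.037 0.003 0 0 0.031; 0 -0.137 0.073 0.007 0 0 0.061; 0 -0.204 0.109 0.01 0 0 0.09; 0 -0.268 0.143 0.014 0 0 0.119; 0 -0.33 0.176 0.017 0 0 0.146"}}

```text
time: 8.75
tool_pos: [0.5473, -0.2568, 0.1728]
tool_rot: [0.0, 0.889, 0.457, 0.0]
contact_force: [0.6, -0.3, -1.8]
gripper_width: 0.113
grasp_force: 58.5
```

Emit:
{"fn": "jog_arm", "kwargs": {"motion": "0 -0.05 0.043 0.003 0 0 0.026; 0 -0.096 0.082 0.006 0 0 0.049; 0 -0.138 0.118 0.008 0 0 0.071; 0 -0.175 0.15 0.01 0 0 0.09; 0 -0.207 0.178 0.012 0 0 0.107"}}

```text
time: 9.38
tool_pos: [0.5598, -0.3922, 0.1667]
tool_rot: [-0.0, 0.923, 0.385, -0.0]
contact_force: [0.3, -0.2, -1.4]
gripper_width: 0.11
grasp_force: 58.5
```

Emit:
{"fn": "jog_arm", "kwargs": {"motion": "0 -0.023 0.027 0.002 0 0 0.014; 0 -0.041 0.049 0.003 0 0 0.025; 0 -0.054 0.064 0.004 0 0 0.033; 0 -0.062 0.073 0.004 0 0 0.038; 0 -0.065 0.077 0.004 0 0 0.039"}}

```text
time: 10.0
tool_pos: [0.5654, -0.4405, 0.1647]
tool_rot: [-0.0, 0.933, 0.359, -0.0]
contact_force: [0.6, -0.2, -1.4]
gripper_width: 0.109
grasp_force: 58.5
```

```bash
python3 - <<'E'
from m import *
f=grab_frame("scene"); cv2.imwrite("pics/s4.png",cv2.resize(f["color"][50:230,20:300,::-1],None,fx=2.5,fy=2.5))
for c in ("scene","top"):
    if c=="top": grab_frame(c)
    for t in ("tray_grip","tray_notch","bin_in","nut_a_center"):
        print(c,t,[(round(d["p"],2),np.round(d["at"],3)) for d in place_of(c,t)][:3])
s=state();print(s["tool_pos"],s["tool_rot"],s["joint_pos"],s["grasp_force"])
E
```

```text
scene tray_grip [(0.9, array([ 0.567, -0.442,  0.182])), (0.64, array([0.238, 0.217, 0.046]))]
scene tray_notch [(0.97, array([0.18 , 0.364, 0.   ])), (0.58, array([ 0.464, -0.321,  0.137]))]
scene bin_in [(0.66, array([ 0.444, -0.308,  0.005]))]
scene nut_a_center [(0.53, array([ 0.5  , -0.387,  0.146]))]
top tray_grip [(0.19, array([ 0.524, -0.366,  0.151]))]
top tray_notch [(0.94, array([ 0.462, -0.319,  0.141]))]
top bin_in [(0.58, array([ 0.445, -0.307,  0.003]))]
top nut_a_center [(0.66, array([ 0.497, -0.388,  0.143]))]
[ 0.56532779 -0.44038679  0.16486575] [1.20658967e-05 9.33390365e-01 3.58862683e-01 9.68459486e-06] [-7.65531568e-01  3.06689858e-01  1.43861116e+00  7.41189747e-06
  1.39626157e+00  7.11652146e-02] 58.46514165401459
```

View pics/s4.png

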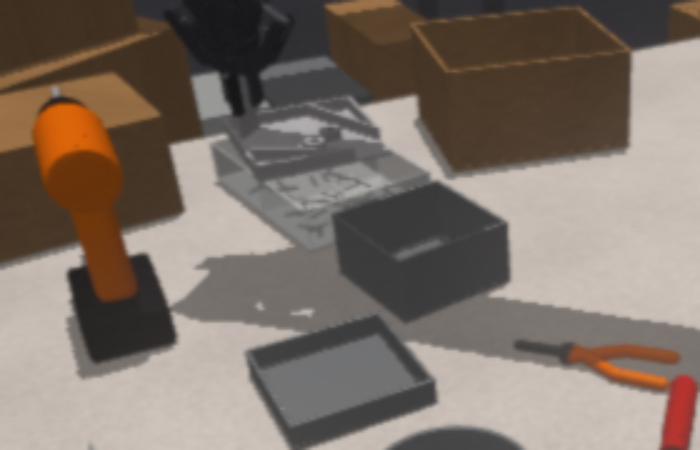

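The picture shows the tray level above the deep bin's far side at about (305,130), with the nuts in it near (320,138). The bin is at (420,240) and the drill, at (90,200), is clear of the tray. The measured tip matches the plan, so I'll tip it now.

Emit:
{"fn": "jog_arm", "kwargs": {"motion": "0 0 0 -0.002 -0.006 0 0; 0 0 -0.002 -0.007 -0.023 0 0; 0 0 -0.005 -0.015 -0.05 0 0; 0 0 -0.009 -0.025 -0.087 0 0; 0 0 -0.016 -0.038 -0.131 0 0"}}

```text
time: 11.12
tool_pos: [0.5598, -0.4345, 0.1842]
tool_rot: [0.093, 0.929, 0.357, 0.036]
contact_force: [-0.4, -0.4, -2.0]
gripper_width: 0.109
grasp_force: 58.5
```

Emit:
{"fn": "jog_arm", "kwargs": {"motion": "0 0 -0.006 -0.015 -0.05 0 0; 0 0 -0.015 -0.03 -0.104 0 0; 0 0 -0.026 -0.046 -0.158 0 0; 0 0 -0.038 -0.06 -0.212 0 0; 0 0 -0.052 -0.072 -0.262 0 0"}}

```text
time: 11.75
tool_pos: [0.5377, -0.4099, 0.2147]
tool_rot: [0.273, 0.893, 0.343, 0.105]
contact_force: [-0.2, -0.4, -2.0]
gripper_width: 0.109
grasp_force: 58.6
```

Emit:
{"fn": "jog_arm", "kwargs": {"motion": "0 0 -0.008 -0.014 -0.044 0 0; 0 0 -0.016 -0.026 -0.081 0 0; 0 0 -0.023 -0.035 -0.108 0 0; 0 0 -0.027 -0.04 -0.125 0 0; 0 0 -0.028 -0.042 -0.131 0 0"}}

```text
time: 12.38
tool_pos: [0.5222, -0.3928, 0.2237]
tool_rot: [0.358, 0.862, 0.331, 0.137]
contact_force: [0.2, -0.7, -1.9]
gripper_width: 0.107
grasp_force: 58.6
```

Emit:
{"fn": "jog_arm", "kwargs": {"motion": "0 0 0 0 0 0 0; 0 0 0 0 0 0 0; 0 0 0 0 0 0 0; 0 0 0 0 0 0 0; 0 0 0 0 0 0 0"}}

```text
time: 13.0
tool_pos: [0.5226, -0.3932, 0.2237]
tool_rot: [0.357, 0.862, 0.331, 0.137]
contact_force: [0.8, -0.8, -1.9]
gripper_width: 0.113
grasp_force: 58.6
```

```bash
python3 - <<'E'
from m import *
g=[]
for c,(a,b,x,y) in (("scene",(50,230,20,300)),("top",(90,230,300,480))):
    f=grab_frame(c); g.append(cv2.resize(f["color"][a:b,x:y,::-1],(400,300)))
    for t in ("tray_grip","tray_notch","bin_in","nut_a_center"):
        print(c,t,[(round(d["p"],2),np.round(d["at"],3)) for d in place_of(c,t)][:3])
cv2.imwrite("pics/s5.png",np.hstack(g))
s=state();print(s["tool_pos"],s["tool_rot"],s["joint_pos"],s["grasp_force"])
E
```

```text
scene tray_grip [(0.7, array([0.236, 0.214, 0.045])), (0.63, array([ 0.514, -0.385,  0.238]))]
scene tray_notch [(0.97, array([ 0.461, -0.322,  0.091])), (0.68, array([0.179, 0.365, 0.002]))]
scene bin_in [(0.71, array([ 0.446, -0.305,  0.005]))]
scene nut_a_center []
top tray_grip [(0.83, array([ 0.517, -0.379,  0.238])), (0.75, array([0.237, 0.214, 0.048]))]
top tray_notch [(0.79, array([ 0.462, -0.322,  0.098])), (0.78, array([0.176, 0.354, 0.003]))]
top bin_in [(0.74, array([ 0.445, -0.307,  0.005]))]
top nut_a_center []
[ 0.52253841 -0.39313776  0.22370797] [0.35746211 0.86225698 0.33144852 0.13738856] [-0.72471908 -0.2830864   2.07337576 -0.1465005   0.57336487  0.20271223] 58.641634583473206
```

View pics/s5.png

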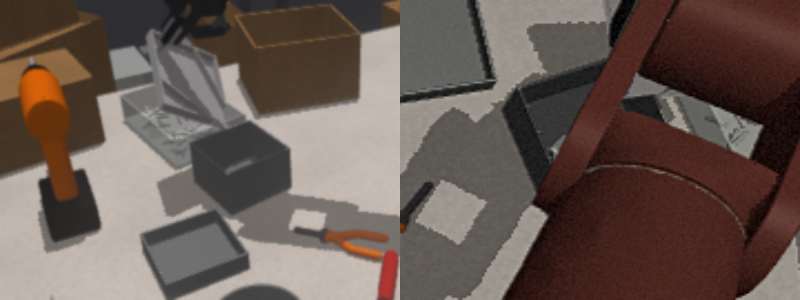

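The tray is tipped with its notch over the bin at about (215,120) in the left half, and it looks empty. No nut shows on the table. I'll level the tray and look into the bin from above once the arm is out of the way.

```bash
python3 - <<'E'
from m import *
tipb=BIN+.022*u(AZ1)
L=(P0+[0,0,.17],down(AZ0))
H,rH=pose([*tipb,.14],AZ1,0)
e=lambda n:[(1-np.cos(np.pi*k/n))/2 for k in range(0,n+1)]
print("untip");show([pose([*tipb,.095+.045*s],AZ1,45*(1-s)) for s in e(10)])
print("back");show([(H+(L[0]-H)*s,down(AZ1+(AZ0-AZ1)*s)) for s in e(25)])
E
```

```text
untip
0 -0 0.0025 0.0045 0.0128 0 0; 0 0 0.0089 0.0176 0.05 0 0; 0 0 0.0171 0.0381 0.1079 0 0; 0 0 0.0239 0.064 0.1809 0 -0; 0 0 0.0271 0.0921 0.2618 0 0
0 0 0.0091 0.0255 0.0809 0 -0; 0 -0 0.0132 0.0487 0.1539 -0 -0; 0 -0 0.0138 0.067 0.2118 -0 0; 0 0 0.013 0.0785 0.249 -0 -0; 0 0 0.0125 0.0824 0.2618 0 0
back
0 0.0035 -0.0047 -0.0003 0 0 -0.0023; 0 0.0141 -0.0188 -0.0011 0 0 -0.0092; 0 0.0314 -0.042 -0.0024 0 0 -0.0205; 0 0.0554 -0.074 -0.0042 0 0 -0.0362; 0 0.0855 -0.1143 -0.0064 0 0 -0.0558
0 0.0397 -0.0447 -0.0027 0 0 -0.0234; 0 0.0851 -0.0959 -0.0058 0 0 -0.0502; 0 0.1355 -0.1527 -0.0092 0 0 -0.0798; 0 0.1901 -0.2142 -0.0129 0 0 -0.112; 0 0.248 -0.2795 -0.0168 0 0 -0.1461
0 0.0737 -0.0532 -0.0041 0 0 -0.0356; 0 0.1491 -0.1078 -0.0083 0 0 -0.072; 0 0.2252 -0.1627 -0.0125 0 0 -0.1087; 0 0.3007 -0.2173 -0.0167 0 0 -0.1451; 0 0.3743 -0.2705 -0.0208 0 0 -0.1806
0 0.0818 -0.0303 -0.0039 0 0 -0.0341; 0 0.1589 -0.0589 -0.0076 0 0 -0.0663; 0 0.2301 -0.0853 -0.0111 0 0 -0.096; 0 0.2943 -0.109 -0.0142 0 0 -0.1227; 0 0.3504 -0.1298 -0.0169 0 0 -0.1461
0 0.0498 -0.0068 -0.0023 0 0 -0.0197; 0 0.0894 -0.0122 -0.0041 0 0 -0.0353; 0 0.1182 -0.0161 -0.0054 0 0 -0.0466; 0 0.1356 -0.0185 -0.0062 0 0 -0.0535; 0 0.1414 -0.0193 -0.0064 0 0 -0.0558
```

Emit:
{"fn": "jog_arm", "kwargs": {"motion": "0 0 0.002 0.004 0.013 0 0; 0 0 0.009 0.018 0.05 0 0; 0 0 0.017 0.038 0.108 0 0; 0 0 0.024 0.064 0.181 0 0; 0 0 0.027 0.092 0.262 0 0"}}

```text
time: 14.12
tool_pos: [0.5513, -0.4249, 0.2014]
tool_rot: [0.181, 0.916, 0.352, 0.07]
contact_force: [-0.5, -0.1, -2.1]
gripper_width: 0.11
grasp_force: 58.6
```

Emit:
{"fn": "jog_arm", "kwargs": {"motion": "0 0 0.009 0.026 0.081 0 0; 0 0 0.013 0.049 0.154 0 0; 0 0 0.014 0.067 0.212 0 0; 0 0 0.013 0.078 0.249 0 0; 0 0 0.012 0.082 0.262 0 0"}}

```text
time: 14.75
tool_pos: [0.5654, -0.4409, 0.1645]
tool_rot: [-0.0, 0.933, 0.359, -0.0]
contact_force: [-0.3, -0.1, -1.2]
gripper_width: 0.108
grasp_force: 58.6
```

Emit:
{"fn": "jog_arm", "kwargs": {"motion": "0 0.004 -0.005 0 0 0 -0.002; 0 0.014 -0.019 -0.001 0 0 -0.009; 0 0.031 -0.042 -0.002 0 0 -0.02; 0 0.055 -0.074 -0.004 0 0 -0.036; 0 0.085 -0.114 -0.006 0 0 -0.056"}}

```text
time: 15.38
tool_pos: [0.5581, -0.3677, 0.1686]
tool_rot: [0.0, 0.917, 0.399, 0.0]
contact_force: [-0.2, -0.1, -1.4]
gripper_width: 0.109
grasp_force: 58.6
```

Emit:
{"fn": "jog_arm", "kwargs": {"motion": "0 0.04 -0.045 -0.003 0 0 -0.023; 0 0.085 -0.096 -0.006 0 0 -0.05; 0 0.136 -0.153 -0.009 0 0 -0.08; 0 0.19 -0.214 -0.013 0 0 -0.112; 0 0.248 -0.28 -0.017 0 0 -0.146"}}

```text
time: 16.0
tool_pos: [0.5403, -0.1808, 0.177]
tool_rot: [0.0, 0.868, 0.497, 0.0]
contact_force: [1.2, 0.2, -1.4]
gripper_width: 0.107
grasp_force: 58.6
```

Emit:
{"fn": "jog_arm", "kwargs": {"motion": "0 0.074 -0.053 -0.004 0 0 -0.036; 0 0.149 -0.108 -0.008 0 0 -0.072; 0 0.225 -0.163 -0.012 0 0 -0.109; 0 0.301 -0.217 -0.017 0 0 -0.145; 0 0.374 -0.27 -0.021 0 0 -0.181"}}

```text
time: 16.62
tool_pos: [0.5187, 0.0489, 0.1876]
tool_rot: [0.0, 0.792, 0.61, 0.001]
contact_force: [1.0, -0.3, -2.0]
gripper_width: 0.108
grasp_force: 58.6
```

Emit:
{"fn": "jog_arm", "kwargs": {"motion": "0 0.082 -0.03 -0.004 0 0 -0.034; 0 0.159 -0.059 -0.008 0 0 -0.066; 0 0.23 -0.085 -0.011 0 0 -0.096; 0 0.294 -0.109 -0.014 0 0 -0.123; 0 0.35 -0.13 -0.017 0 0 -0.146"}}

```text
time: 17.25
tool_pos: [0.501, 0.2342, 0.196]
tool_rot: [0.0, 0.721, 0.693, 0.0]
contact_force: [0.6, -0.2, -2.0]
gripper_width: 0.108
grasp_force: 58.6
```

Emit:
{"fn": "jog_arm", "kwargs": {"motion": "0 0.05 -0.007 -0.002 0 0 -0.02; 0 0.089 -0.012 -0.004 0 0 -0.035; 0 0.118 -0.016 -0.005 0 0 -0.047; 0 0.136 -0.018 -0.006 0 0 -0.053; 0 0.141 -0.019 -0.006 0 0 -0.056"}}

```text
time: 17.88
tool_pos: [0.4961, 0.3034, 0.1987]
tool_rot: [0.0, 0.692, 0.721, -0.0]
contact_force: [-0.8, -0.0, -1.4]
gripper_width: 0.11
grasp_force: 58.6
```

```bash
python3 - <<'E'
from m import *
g=[]
for c,(a,b,x,y) in (("scene",(130,310,240,500)),("top",(100,200,330,450))):
    f=grab_frame(c); g.append(cv2.resize(f["color"][a:b,x:y,::-1],(400,300)))
    for t in ("tray_grip","tray_notch","nut_a_center"):
        print(c,t,[(round(d["p"],2),np.round(d["at"],3)) for d in place_of(c,t)][:3])
g[1]=cv2.convertScaleAbs(g[1],alpha=2)
cv2.imwrite("pics/s6.png",np.hstack(g))
s=state();print(s["tool_pos"],s["tool_rot"],s["grasp_force"])
print(rel(P0,down(AZ0)))
E
```

```text
scene tray_grip [(0.9, array([0.495, 0.303, 0.22 ]))]
scene tray_notch [(0.8, array([0.177, 0.366, 0.002])), (0.55, array([0.34 , 0.3  , 0.169]))]
scene nut_a_center []
top tray_grip [(0.9, array([0.239, 0.214, 0.046])), (0.85, array([0.5  , 0.306, 0.216]))]
top tray_notch [(0.67, array([0.34 , 0.301, 0.176]))]
top nut_a_center []
[0.49621352 0.30285438 0.19865888] [-4.07487634e-06  6.92845141e-01  7.21086410e-01 -2.48353959e-05] 58.618565797805786
[ 0.0026  0.0035  0.3399 -0.      0.      0.0006]
```

View pics/s6.png

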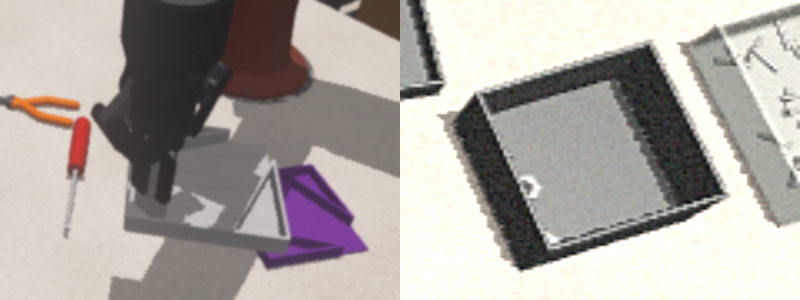

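The tray is empty in the left half. In the right half both nuts lie on the deep bin's floor, at (530,187) and in the corner at (553,240). I'll set the tray down.

Emit:
{"fn": "jog_arm", "kwargs": {"motion": "0 0.003 0.003 0.01 0 0 0; 0 0.003 0.003 0.04 0 0 0; 0 0.003 0.003 0.09 0 0 0; 0 0.003 0.003 0.15 0 0 0; 0 0.003 0.003 0.21 0 0 0"}}

```text
time: 18.9
tool_pos: [0.4969, 0.3045, 0.0915]
tool_rot: [-0.0, 0.693, 0.721, -0.001]
contact_force: [-0.1, 0.4, -1.0]
gripper_width: 0.108
grasp_force: 58.7
```

Emit:
{"fn": "jog_arm", "kwargs": {"motion": "0 0 0 0.05 0 0 0; 0 0 0 0.085 0 0 0; 0 0 0 0.11 0 0 0; 0 0 0 0.12 0 0 0; 0 0 0 0.122 0 0 0"}}

```text
time: 19.52
tool_pos: [0.4979, 0.3049, 0.033]
tool_rot: [0.0, 0.693, 0.721, 0.0]
contact_force: [-0.5, -0.3, -1.3]
gripper_width: 0.106
grasp_force: 58.6
```

Emit:
{"fn": "jog_arm", "kwargs": {"motion": "0 0 0 0.002 0 0 0; 0 0 0 0.005 0 0 0; 0 0 0 0.007 0 0 0; 0 0 0 0.007 0 0 0; 0 0 0 0.007 0 0 0"}}

```text
time: 20.15
tool_pos: [0.4976, 0.3048, 0.0292]
tool_rot: [0.0, 0.693, 0.721, 0.0]
contact_force: [-0.3, 0.6, -1.8]
gripper_width: 0.111
grasp_force: 58.6
```

```bash
python3 - <<'E'
from m import *
s=state();print(s["tool_pos"],s["contact_force"],s["ft_torque"],rel(P0,down(AZ0)))
E
```

```text
[0.49755057 0.30477165 0.02921642] [-0.31456812  0.55356614 -1.84972112] [-0.03492123 -0.05357421  0.01246045] [-0.0012  0.0007  0.001   0.     -0.      0.001 ]
```

Not touching yet; I'll lower in sub-millimetre steps, then release.

Emit:
{"fn": "jog_arm", "kwargs": {"motion": "0 0 0 0.0005 0 0 0; 0 0 0 0.001 0 0 0; 0 0 0 0.0015 0 0 0; 0 0 0 0.002 0 0 0; 0 0 0 0.002 0 0 0"}}

```text
time: 20.78
tool_pos: [0.4976, 0.3048, 0.0287]
tool_rot: [0.0, 0.693, 0.721, -0.0]
contact_force: [-3.1, -2.0, 3.3]
gripper_width: 0.112
grasp_force: 59.6
```

Contact: force 3.3 N. Releasing slowly, then straight up.

Emit:
{"fn": "jog_arm", "kwargs": {"motion": "20 0 0 0 0 0 0; 30 0 0 0 0 0 0; 50 0 0 0 0 0 0; 75 0 0 0 0 0 0; 100 0 0 0 0 0 0"}}

```text
time: 21.4
tool_pos: [0.4975, 0.3048, 0.0281]
tool_rot: [-0.0, 0.693, 0.721, 0.0]
contact_force: [-0.7, 0.1, -0.5]
gripper_width: 0.904
grasp_force: 0.0
```

Emit:
{"fn": "jog_arm", "kwargs": {"motion": "100 0 0 0 0 0 0; 100 0 0 0 0 0 0; 100 0 0 0 0 0 0; 100 0 0 -0.01 0 0 0; 100 0 0 -0.04 0 0 0"}}

```text
time: 22.02
tool_pos: [0.4968, 0.3045, 0.048]
tool_rot: [-0.0, 0.693, 0.721, -0.001]
contact_force: [-1.1, 0.1, -0.2]
gripper_width: 1.002
grasp_force: 0.0
```

Emit:
{"fn": "jog_arm", "kwargs": {"motion": "100 0 0 -0.06 0 0 0; 100 0 0 -0.14 0 0 0; 100 0 0 -0.22 0 0 0; 100 0 0 -0.3 0 0 0; 100 0 0 -0.3 0 0 0"}}

```text
time: 22.65
tool_pos: [0.5001, 0.306, 0.2047]
tool_rot: [0.002, 0.693, 0.721, 0.005]
contact_force: [-0.9, -0.1, -1.2]
gripper_width: 0.993
grasp_force: 0.0
```

```bash
python3 - <<'E'
from m import *
g=[]
for c,(a,b,x,y) in (("scene",(190,370,240,500)),("top",(90,240,60,320))):
    f=grab_frame(c); g.append(cv2.resize(f["color"][a:b,x:y,::-1],(400,300)))
    for t in ("tray_grip","tray_notch"):
        print(c,t,[(round(d["p"],2),np.round(d["at"],3)) for d in place_of(c,t)][:3])
cv2.imwrite("pics/s7.png",np.hstack(g))
s=state();print(s["tool_pos"],s["contact_force"])
E
```

```text
scene tray_grip [(0.88, array([0.235, 0.215, 0.046])), (0.86, array([0.5  , 0.302, 0.044]))]
scene tray_notch [(0.77, array([0.342, 0.301, 0.004])), (0.64, array([0.178, 0.364, 0.003]))]
top tray_grip [(0.94, array([0.239, 0.216, 0.047])), (0.75, array([0.497, 0.309, 0.049]))]
top tray_notch [(0.81, array([0.34 , 0.305, 0.007]))]
[0.49671357 0.30441201 0.19655071] [-0.0916686   1.10350657 -0.031438  ]
```

View pics/s7.png

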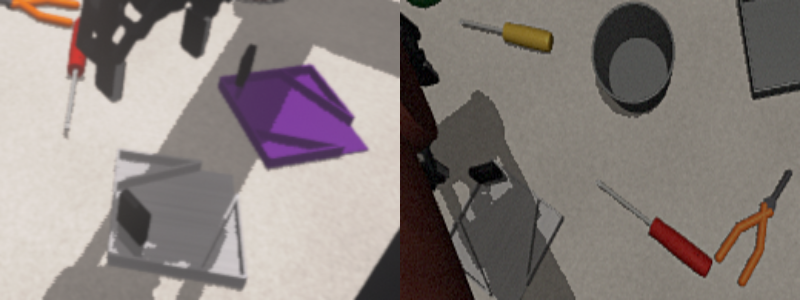

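The tray stands flat and empty at its old place, at about (180,220) in the left half, and the gripper is clear of it. The purple tray has not moved. Handing in.

```bash
python3 -c "from plant import *; print(job_done())"
```

```text
the job is handed in; nothing more can be done
None
```

Both hex nuts are in the deep square bin, the tray is back flat and empty where it stood (within about 4 mm by the cameras), and the job was handed in at about 23 s.

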